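# Hold an evidence box unlocked with its key

### The job

Pull the drawer of the blue key unit out to its stop and leave it open, take the red-headed key out of it and push the key fully home in the brass lock on top of the grey evidence box, with a small wiggle to and fro if its sticky pins catch. Only when it is fully home, turn it a quarter turn clockwise (seen from above) as far as it goes, and finish while still gripping the key and holding it turned against its spring, so that a colleague can open the box. Leave everything else on the desk and on the box where it stands.

Things in the scene. Friction and masses are not known exactly. Their poses are not given: they have to be found in the camera images.
- keybox: blue key drawer unit fixed to the desk, 140 deep x 130 wide x 108 tall mm, left or right in the robot's view. Origin: centre of its underside; x from its front to its back (the drawer comes out along -x), y to its left, z up.
- key_drawer (a joint): slide of the unit's drawer, m: 0 shut (as at the start), 0.100 at its stop; friction about 1.5 N, stays where left. Grey front 116 wide, reaching 101 above the desk; side walls reach 36 above the desk. Shut, the key is hidden under the unit's top; at the stop it stands 42 mm in front of the unit, 58 behind the drawer's front face.
- drawer_handle (a point): middle of the upright steel bar handle on the drawer's front; bar 12 wide (along the unit's y), 10 deep, 50 tall, centred 71 above the desk and 32 out from the front face. Pinch it from above, fingers closing along the unit's y. Moves with the drawer.
- key: key with red head, upright, blade down in a holder's slot in the drawer (blade 30 deep in it; lift straight up). Origin: blade tip; z up to the head, x along the blade's width (= unit x at the start), y its thickness. Blade 16 (x) x 5 (y) x 30 long, wedge tip. The same when turned half round. About 60 g.
- key_shoulder (a point): centre of the underside of the key's shoulder plate (30 x 18 x 5 mm, blade z 30 to 35), 30 above the blade's tip. At the start it rests on the black holder's top, 48 above the desk.
- key_grip (a point): middle of the key's red head, 60 above the blade's tip. The head is 34 wide (x), 10 thick (y), 34 tall (z 43 to 77): pinch it from above across its thickness, fingers closing along key y.
- lockbox: grey evidence deposit box fixed to the desk, 140 deep x 150 wide x 90 tall mm, on the other side from the key unit. Origin: centre of its underside; x front to back, y to its left, z up. Round brass lock in its top, 30 mm in front of the centre, in a steel ring 68 wide, 3 proud; red mark at the ring's far side (start), green mark a quarter turn clockwise.
- lock_face (a point): centre of the brass face, level with the box's top, 90 above the desk; z up, x along the keyway, turns with it (unturned: = box x). Keyway 18.4 x 6.6 mm, 36 deep, bevelled mouth. Sticky pin pairs 11 and 21 below the face: a straight push past them takes 8 to 16 N; leaning the key 0.08 rad clockwise at the first, back at the second eases it. Home: shoulder on the face.
- lock_plug (a joint): turn of the lock, rad: 0 unturned, grows clockwise seen from above, stop at 1.571 (a quarter turn). A spring turns it back when let go (0.025 N m at 0, 0.065 N m at the stop). The key has about 0.1 rad of play in the slot, so the hand must turn some 0.1 rad further than the lock.
- silver_jar: screw-cap jar with grey lid, 48 mm wide, 42 mm tall, stands on the back left corner of the deposit box's top (bystander, mm; origin at the middle of its underside)
- torch: flat black inspection torch with orange head, 46x133x30, lies on the desk (bystander, mm; origin at the middle of its underside)
- number_tent: folded yellow number marker, 71x70x91, stands on the desk (bystander, mm; origin at the middle of its underside)
- red_vial: sample vial with red cap, 23x24x62, stands on the desk (bystander, mm; origin at the middle of its underside)
- blue_vial: sample vial with blue cap, 23x24x62, stands on the desk (bystander, mm; origin at the middle of its underside)
- stamp: wooden hand stamp with turned grip, 25x38x66, stands on the desk (bystander, mm; origin at the middle of its underside)
Not all that is in view belongs to the job. There is more than one size of the lockbox; the job needs the larger.

How it is judged (in metres and radians):
On the way, in this order (a step that is already met when the one before it is completed fails the run):
1. the drawer is pulled out to its stop (within 8 mm) (value of joint key_drawer above 0.092 m), for 0.1 s.
2. the key is fully home in the lock (shoulder within 4 mm of the face), not yet turned (under 0.35 rad) (z of key_shoulder in the frame of lock_face between -0.004 and 0.004 m and horizontal distance between key_shoulder and lock_face below 0.005 m and angle between key's own z axis and vertical below 0.12 rad and value of joint lock_plug below 0.35 rad), for 0.1 s.
At the end, for the whole second after the job is handed in: The fingers grip the key (over 1 N), fully home in the lock (shoulder within 4 mm of the face and 5 mm of its centre, upright within 7 degrees) and hold the lock turned clockwise by more than 1.38 rad (79 degrees) through the last second; the drawer is still over 80 mm open (z of key_shoulder in the frame of lock_face between -0.004 and 0.004 m and horizontal distance between key_shoulder and lock_face below 0.005 m and angle between key's own z axis and vertical below 0.12 rad and value of joint lock_plug above 1.38 rad and contact force between the fingers and key above 1 N and angle between the x axis of key and the x axis of lock_face, either way round below 0.25 rad and value of joint key_drawer above 0.08 m); the arm keeps its last pose, push and grip.
It fails at once if the lock is turned by more than 0.35 rad while the key is not fully home (value of joint lock_plug above 0.35 rad and not (z of key_shoulder in the frame of lock_face between -0.004 and 0.004 m and horizontal distance between key_shoulder and lock_face below 0.005 m and angle between key's own z axis and vertical below 0.12 rad)).
It fails at once if a bystander is moved by more than 20 mm (distance of any of silver_jar, torch, number_tent, red_vial, blue_vial, stamp from where it was at the start of the episode above 0.02 m).
It also fails if it takes over 67 s, if anything falls off the work surface, if the arm or the gripper's body presses on something with over 40 N, if the wrist force passes 120 N, or if a joint passes its speed limit or range.

### The arm

A 7-joint arm with a two-finger parallel gripper is mounted at the origin on the work surface; the furniture and walls round the work are solid. World frame = base frame: x ahead of the robot, y to its left, z up, the work surface at z = 0. Lengths are in mm, angles in rad, forces in N, time in s.
With the tool pointing down it reaches from about 425 to 925 mm from the base axis. Payload 6.8 kg.
Tool frame: the origin (TCP) lies where the fingers leave the gripper's body, on its centre line; the fingertips stand 73 mm ahead of it and the grasp point (between the pads) lies 54 mm ahead of it (grasp_offset is the distance from the TCP to the grasp point, in mm); z points along the fingers, y is the line along which they close (so a half turn about z gives the same grasp; the last joint's range is limited). The gripper opens to 85 mm and grips with 20 to 120 N. Pads are 22 mm wide; open, the fingers measure 114 mm over their backs; the gripper's body (76 mm by 85 mm) begins 54 mm behind the grasp point. The pads swing forward as they close: fully open they stand 13 mm farther back than shut.
Start: joints at [-1.429, 0.477, 0.022, 1.555, -0.011, 1.109, -0.083], TCP at [166.863, 654.066, 303.908] pointing down, gripper open.
Joint ranges: [-2.96, 2.96], [-0.34, 2.1], [-1.41, 1.46], [0.24, 2.44], [-1.37, 4.51], [0.17, 1.92], [-2.96, 2.96]. Speed limits (rad/s): [2.39, 2.39, 3.14, 3.14, 3.14, 3.14, 3.14].

### API

Orientations are given as a rotation vector (axis times angle).
In Python, from rig import * gives the robot as it stands.
- The arm moves only by the tool jog_arm, never from a script. Its argument "motion" is a list of rows, each a list of 3 entries, a list of its own where there are three numbers: the shift along the tool's x, y, z normalised to -1 to 1, where 1 is 0.06 m, then the turn, a rotation vector about the tool's x, y, z normalised to -1 to 1, where 1 is 0.12 rad, then the closure, from 0 (fully open) to 1 (shut). In form: [[[dx, dy, dz], [wx, wy, wz], claw], ...]. A call has 1 to 10 rows; each row shifts and turns the commanded pose from where the row before left it, along the tool's axes as they then stand; what a row does not reach is not made up. A row lasts 1/8 s, in which the tool goes at most 62.5 mm and 10.7 degrees, less where a joint would pass 70% of its speed; a pose out of reach is approached as far as the arm can. A call with a number of a shift or a turn outside -1 to 1 is refused whole. A call with a gripper value outside its range is refused whole. The fingers move at their own pace and stop on an object; the grip force is fixed at half the most. Time passes only in rows, so rows that do not move let the fingers close. It gives the time, the measured TCP pose, the force, the opening and the grip force at its end, in the units of the state.
- read_state(): the state, without advancing time (a new reading comes with each control period).
- get_image(name): name is "side" or "top"; returns the picture (480x640x3 uint8, red, green, blue); there is no depth.
- camera_model(name): a dict with "fx", "fy", "cx", "cy" (pixels), "R" (3x3) and "t" (3): a world point X has camera coordinates R X + t. Camera axes: x right, y down, z forward; pixel columns grow to the right and rows downward; lengths in mm; the calibration is good to about 2 mm. A picture is of the moment at which its call begins. camera_model takes no time and is no camera call.
- sign_off(): hands the job in; it is judged then, once.
The state is a dict: "t": time; "joint_pos": joint angles; "qvel": joint speeds; "joint_torque": joint torques, N m; "tcp_pos": TCP position; "ee_rot": TCP orientation; "force": force on the tool from outside, world axes, zero at the start; "ft_torque": the same for the moment, N m; "finger_gap": finger opening in mm; "finger_force": force on a finger pad.
Only numpy, scipy, OpenCV 4.12 (cv2) and the standard library are available. Lean on these libraries where they do the work, as an engineer would, in place of code of your own. Each camera call takes 0.05 s, during which the arm holds its last target. There are 200 camera calls.

## Working session

There is one attempt and no reset: what is moved stays moved. The work goes in short steps, Python scripts to look and compute and a tool call to move; the robot and the scene stay as the last step left them, time stands still between calls to the robot, and variables do not carry over. Pictures are saved under pics/ and viewed, at most 10 in all, crops included, and the job is handed in when it is done.

Besides the shell and the picture viewer there is one more tool, called by a JSON object that holds its "method" and its "body", one argument or row to a line. jog_arm: Moves the arm, as the interface text tells. Its arguments: {"type":"object","properties":{"motion":{"type":"array","items":{"type":"array"}}},"required":["motion"]}

```bash
mkdir -p pics
python3 - <<'E'
from rig import *
import cv2
for n in("side","top"):
    cv2.imwrite(f"pics/{n}0.png",get_image(n)[:,:,::-1]); c=camera_model(n); print(n,c)
s=read_state();print(s)
E
```

```text
side {'fx': 560.7026504545771, 'fy': 560.7026504545771, 'cx': 327.86104638976974, 'cy': 231.24916253239155, 'R': array([[-6.32419786e-01, -7.74625752e-01, -3.98518807e-04],
       [-3.50053145e-01,  2.86249175e-01, -8.91921636e-01],
       [ 6.91019544e-01, -5.63929388e-01, -4.52189823e-01]]), 't': array([333.87286572, 255.79745077, 806.15420279])}
top {'fx': 444.8131383917853, 'fy': 444.8131383917853, 'cx': 316.5983605637343, 'cy': 244.48882682953385, 'R': array([[-0.01782468, -0.99952694,  0.02506338],
       [-0.99229578,  0.0146108 , -0.12302684],
       [ 0.12260245, -0.0270632 , -0.9920868 ]]), 't': array([   9.94002832,  545.30708071, 1070.65128401])}
{'t': 0.1, 'joint_pos': array([-1.42911828,  0.47773253,  0.02231031,  1.55633577, -0.01150578,
        1.1093221 , -0.08312364]), 'qvel': array([ 0.00068802, -0.00014355, -0.00110173, -0.00254691,  0.00089909,
       -0.00073765, -0.00029552]), 'joint_torque': array([ 3.86855259e-03, -5.97762001e+01,  1.61331564e+00, -2.81957191e+01,
        1.27644528e-02,  4.95184024e-03,  4.41809175e-05]), 'tcp_pos': array([166.73247025, 653.65593609, 303.01919684]), 'ee_rot': array([-3.91282502e-01, -3.11702211e+00,  2.61822267e-03]), 'force': array([ 0.08871508, -0.27295793,  0.27183938]), 'ft_torque': array([ 0.01598037,  0.0236893 , -0.04301893]), 'finger_force': 0.0, 'finger_gap': 85.17877279231674}
```

View pics/side0.png

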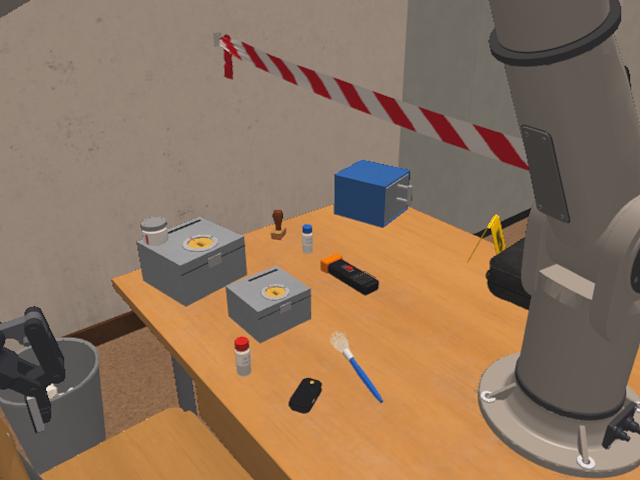

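View pics/top0.png

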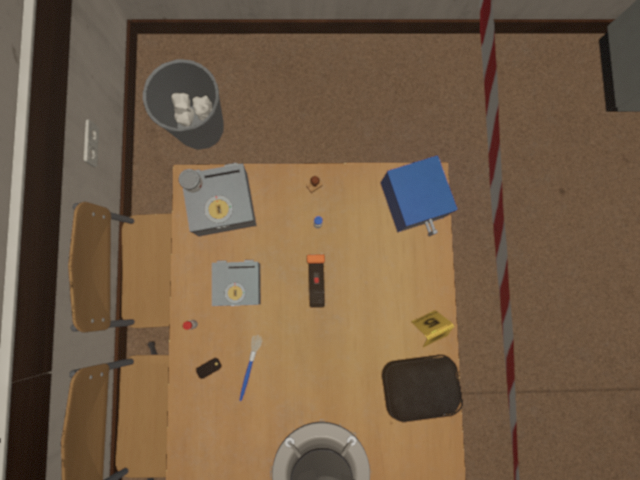

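The side view shows the blue unit at (372,192) with its handle at (405,192). There are two grey boxes: the large one at (193,258) with the jar on it, and a small one at (268,303). The top view shows the same: large box (218,198) with its brass lock at (218,209), small box (235,284), and blue unit (418,193) with its handle at (431,227). The large box with the jar fits the description. I'll confirm it in an enlarged crop.

```bash
cat > h.py <<'E'
import numpy as np,cv2
from rig import *
from scipy.spatial.transform import Rotation as Ro
def ray(n,px,z):
    c=camera_model(n);R=np.array(c["R"]);t=np.array(c["t"])
    d=R.T@np.array([(px[0]-c["cx"])/c["fx"],(px[1]-c["cy"])/c["fy"],1]);o=-R.T@t
    return o+d*(z-o[2])/d[2]
def proj(n,X):
    c=camera_model(n);p=np.array(c["R"])@X+c["t"];return np.round([c["fx"]*p[0]/p[2]+c["cx"],c["fy"]*p[1]/p[2]+c["cy"]],1)
def tri(a,b):
    A=[];B=[]
    for n,p in(("top",a),("side",b)):
        c=camera_model(n);R=np.array(c["R"]);t=np.array(c["t"])
        for i,(f,q) in enumerate(((c["fx"],c["cx"]),(c["fy"],c["cy"]))):
            u=(p[i]-q)/f;A.append(R[i]-u*R[2]);B.append(u*t[2]-t[i])
    return np.linalg.lstsq(np.array(A),np.array(B),rcond=None)[0]
E
python3 - <<'E'
from h import *
T=cv2.imread("pics/top0.png");S=cv2.imread("pics/side0.png")
def crop(I,x,y,w,h,k): return cv2.resize(I[y:y+h,x:x+w],None,fx=k,fy=k,interpolation=cv2.INTER_CUBIC)
a=np.hstack([crop(T,370,150,100,100,4)[:300],crop(S,325,150,100,75,4)])
b=np.hstack([crop(T,168,155,100,75,4),crop(S,130,210,133,100,3)[:300,:400].copy() if 0 else cv2.resize(S[210:310,130:263],(400,300),interpolation=cv2.INTER_CUBIC)])
a=np.hstack([crop(T,370,150,100,75,4)[:, :],crop(S,325,150,100,75,4)])
a=np.hstack([cv2.resize(T[150:240,370:490],(400,300),interpolation=cv2.INTER_CUBIC),crop(S,325,150,100,75,4)])
cv2.imwrite("pics/crop1.png",np.vstack([a,b]))
# blue
for n,I in(("top",T),("side",S)):
    h=cv2.cvtColor(I,cv2.COLOR_BGR2HSV)
    m=cv2.inRange(h,(100,120,50),(125,255,255));c=max(cv2.findContours(m,0,1)[0],key=cv2.contourArea)
    print(n,"blue",cv2.approxPolyDP(c,2,True)[:,0].tolist(), np.unique(h[m>0][:,2]//10*10,return_counts=True))
    m=cv2.inRange(h,(15,110,120),(32,255,255))
    for c in cv2.findContours(m,0,1)[0]:
        if 60<cv2.contourArea(c)<1500: print(n,"brass",cv2.fitEllipse(c))
    if n=="top":
        m=cv2.inRange(h,(0,0,90),(179,60,200));
        for c in cv2.findContours(m,0,1)[0]:
            x,y,w,hh=cv2.boundingRect(c)
            if 1500<cv2.contourArea(c) and 170<x<300: print("grey",cv2.approxPolyDP(c,3,True)[:,0].tolist())
E
```

```text
top blue [[437, 157], [388, 172], [406, 224], [455, 209]] (array([100, 110, 120, 130, 140, 150, 160], dtype=uint8), array([   4,   13,   27,  509, 2505,   22,    5]))
top brass ((69.86969757080078, 399.4279479980469), (5.3143486976623535, 53.703948974609375), 11.263226509094238)
top brass ((73.49937438964844, 308.14666748046875), (4.110071659088135, 37.94272232055664), 172.6120147705078)
top brass ((73.26386260986328, 243.81568908691406), (5.477784156799316, 70.14925384521484), 5.5132155418396)
top brass ((218.10055541992188, 208.6990966796875), (16.553327560424805, 17.594402313232422), 55.18651580810547)
grey [[272, 470], [273, 479], [289, 479], [294, 459], [303, 449], [318, 444], [339, 451], [348, 460], [354, 479], [369, 478], [367, 459], [357, 439], [340, 426], [324, 422], [308, 424], [291, 433], [280, 446]]
grey [[258, 263], [212, 263], [212, 305], [259, 303]]
grey [[242, 163], [203, 171], [187, 169], [180, 174], [191, 231], [254, 218]]
side blue [[336, 173], [335, 213], [382, 226], [406, 208], [384, 224], [384, 188], [405, 173], [409, 174], [409, 170], [361, 160]] (array([ 70,  
[... 490 characters left out ...]
898864746094), 164.91107177734375)
side brass ((468.65191650390625, 389.05810546875), (12.899820327758789, 18.934080123901367), 103.76211547851562)
side brass ((634.9425659179688, 378.57806396484375), (9.883703231811523, 51.12830352783203), 5.263896465301514)
side brass ((274.7705993652344, 291.52227783203125), (9.170446395874023, 18.807958602905273), 84.34457397460938)
side brass ((323.39892578125, 284.63665771484375), (12.23971939086914, 26.99609375), 87.29574584960938)
side brass ((255.5198974609375, 259.31268310546875), (21.418262481689453, 25.3538875579834), 126.95850372314453)
side brass ((200.027587890625, 242.45530700683594), (9.256786346435547, 23.70979118347168), 81.91443634033203)
```

View pics/crop1.png

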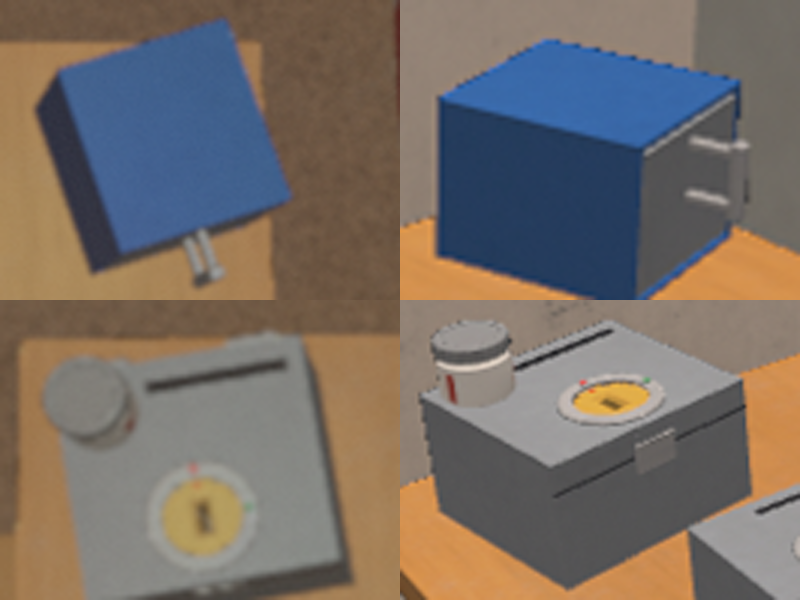

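The crop confirms it. The large box carries the jar and a brass lock, with the red mark at top-view (216,197), the green mark at (230,207) and the centre at (218.1,208.7). The blue unit's handle bar is at about top (433,231), side (410,187)–(409,204).

Run:
```python
from h import *
C=[ray("top",p,108) for p in((388,171.6),(439.6,156),(457,209.4),(406.6,225.6))]
print("unit corners",np.round(C));C=np.array(C)
print("sides",[np.round(np.linalg.norm(C[i]-C[(i+1)%4]),1) for i in range(4)])
ax=[(C[0]-C[3]),(C[1]-C[2])];print("x yaw",[np.degrees(np.arctan2(a[1],a[0])) for a in ax],[np.degrees(np.arctan2(a[0],-a[1])) for a in(C[1]-C[0],C[2]-C[3])]);print("centre",C.mean(0))
# side top face corners
Cs=np.array([ray("side",p,108) for p in((335.3,174),(362,160),(410,170),(384.5,187.5))]);print("side corners",np.round(Cs))
print("bar top ray",ray("top",(432.8,232),88),"side",ray("side",(410,186.5),96),ray("side",(409.5,204.5),46))
L=ray("top",(218.1,208.7),90);L2=ray("side",(200.03,242.46),90);print("lock",L,L2,tri((218.1,208.7),(200.03,242.46)))
r=ray("top",(216.2,197),93);g=ray("top",(229.8,207),93);print("marks",r,g,[np.degrees(np.arctan2(*(r-L)[[1,0]])),np.degrees(np.arctan2(*(g-L)[[1,0]]))+90])
G=np.array([ray("top",p,90) for p in((191,231),(252,217.5))]);d=G[1]-G[0];print("box front edge",np.round(G),np.linalg.norm(d),np.degrees(np.arctan2(d[0],-d[1])))
s=read_state();M=Ro.from_rotvec(s["ee_rot"]).as_matrix();print(M.round(3))
```

```text
unit corners [[ 708. -169.  108.]
 [ 745. -295.  108.]
 [ 615. -329.  108.]
 [ 578. -208.  108.]]
sides [np.float64(130.6), np.float64(134.8), np.float64(126.5), np.float64(135.9)]
x yaw [np.float64(16.58124990481603), np.float64(14.840592165136071)] [np.float64(16.465395508757535), np.float64(17.004286332760163)]
centre [ 661.23128104 -250.34754059  108.        ]
side corners [[ 708. -170.  108.]
 [ 741. -286.  108.]
 [ 613. -328.  108.]
 [ 573. -202.  108.]]
bar top ray [ 564.57428654 -274.96088938   88.        ] side [ 560.18608503 -272.94538951   96.        ] [ 565.30857363 -281.41359762   46.        ]
lock [627.12112042 234.06190121  90.        ] [629.78324974 231.70933686  90.        ] [626.55902794 233.45995194  91.97620199]
marks [654.7255937  238.20701827  93.        ] [630.23206365 206.04129034  93.        ] [np.float64(8.539790576689574), np.float64(6.335226986315163)]
box front edge [[575. 297.  90.]
 [605. 154.  90.]] 145.8279674094191 11.987147860467108
[[-0.969  0.247 -0.   ]
 [ 0.247  0.969 -0.002]
 [-0.    -0.002 -1.   ]]
```

{"method": "jog_arm", "body": {
  "motion": [
    [[0, 0, 0], [0, 0, -0.9], 0],
    [[0, 0, 0], [0, 0, -0.9], 0],
    [[0, 0, 0], [0, 0, -0.9], 0],
    [[0, 0, 0], [0, 0, -0.9], 0],
    [[0, 0, 0], [0, 0, -0.88], 0]
  ]
}}

```text
t: 0.72
tcp_pos: [166.8, 653.8, 303.3]
ee_rot: [0.456, -3.108, 0.002]
force: [-0.1, -0.5, -0.4]
finger_gap: 85.2
finger_force: 0.0
```

{"method": "jog_arm", "body": {
  "motion": [
    [[-0.28, -0.87, 0], [0, 0, 0], 0],
    [[-0.28, -0.87, 0], [0, 0, 0], 0],
    [[-0.28, -0.87, 0], [0, 0, 0], 0],
    [[-0.28, -0.87, 0], [0, 0, 0], 0],
    [[-0.28, -0.87, 0], [0, 0, 0], 0],
    [[-0.28, -0.87, 0], [0, 0, 0], 0],
    [[-0.28, -0.87, 0], [0, 0, 0], 0],
    [[-0.28, -0.87, 0], [0, 0, 0], 0],
    [[-0.28, -0.87, 0], [0, 0, 0], 0],
    [[-0.28, -0.87, 0], [0, 0, 0], 0]
  ]
}}

```text
t: 1.98
tcp_pos: [476.7, 199.6, 303.8]
ee_rot: [0.451, -3.109, -0.0]
force: [1.1, 0.8, 0.0]
finger_gap: 85.2
finger_force: 0.0
```

```bash
cat > st.py <<'E'
from h import *
import sys
def st(X=None,yaw=None):
    "state; to world point X (tcp, mm) and tool-y yaw (deg): remaining shift in tool axes (mm) and turn (units)"
    s=read_state();M=Ro.from_rotvec(s["ee_rot"]).as_matrix();p=s["tcp_pos"]
    print("t",round(s["t"],2),"tcp",p.round(1),"yyaw",np.degrees(np.arctan2(M[1,1],M[0,1])).round(2),"z",M[:,2].round(3),"F",np.round(s["force"],1),"T",np.round(s["ft_torque"],2),"gap",round(s["finger_gap"],1),"ff",round(s["finger_force"],1),"q",np.round(s["joint_pos"],2))
    if X is not None: print("shift/60",((M.T@(np.array(X)-p))/60).round(3))
    if yaw is not None:
        Y=np.radians(yaw);D=np.column_stack([[np.sin(Y),-np.cos(Y),0],[np.cos(Y),np.sin(Y),0],[0,0,-1]])
        print("turn/.12",(Ro.from_matrix(M.T@D).as_rotvec()/.12).round(3))
E
python3 -c "
from st import *
st((562,-277,220),106.5)"
```

```text
t 1.98 tcp [476.7 199.6 303.8] yyaw 106.5 z [-0. -0. -1.] F [1.1 0.8 0. ] T [ 0.   -0.09 -0.01] gap 85.2 ff 0.0 q [-0.64  0.22  0.14  1.94 -0.04  0.99  1.38]
shift/60 [ 0.892 -8.019  1.396]Traceback (most recent call last):
  File "<string>", line 3, in <module>
    st((562,-277,220),106.5)
    ~~^^^^^^^^^^^^^^^^^^^^^^
  File "st.py", line 10, in st
    print("turn/.12",(Ro.from_matrix(M.T@D).as_rotvec()/.12).round(3))
                      ~~~~~~~~~~~~~~^^^^^^^
  File "scipy/spatial/transform/_rotation.pyx", line 1143, in scipy.spatial.transform._rotation.Rotation.from_matrix
ValueError: Non-positive determinant (left-handed or null coordinate frame) in rotation matrix 0: [[-9.99999979e-01  5.99450743e-05 -1.93682942e-04]
 [ 5.99536266e-05  9.99999997e-01 -4.41503363e-05]
 [-1.93680295e-04  4.41619474e-05  9.99999980e-01]].
```

```bash
sed -i 's/\[np.sin(Y),-np.cos(Y),0\]/[-np.sin(Y),np.cos(Y),0]/' st.py
```

{"method": "jog_arm", "body": {
  "motion": [
    [[0.1, -0.9, 0.1], [0, 0, 0], 0],
    [[0.1, -0.9, 0.1], [0, 0, 0], 0],
    [[0.1, -0.9, 0.1], [0, 0, 0], 0],
    [[0.1, -0.9, 0.1], [0, 0, 0], 0],
    [[0.1, -0.9, 0.2], [0, 0, 0], 0],
    [[0.1, -0.9, 0.2], [0, 0, 0], 0],
    [[0.1, -0.9, 0.2], [0, 0, 0], 0],
    [[0.1, -0.9, 0.2], [0, 0, 0], 0],
    [[0.1, -0.8, 0.2], [0, 0, 0], 0],
    [[0, 0, 0], [0, 0, 0], 0]
  ]
}}

```text
t: 3.22
tcp_pos: [558.9, -279.1, 218.6]
ee_rot: [0.44, -3.108, 0.003]
force: [-0.4, -0.3, -0.3]
finger_gap: 85.4
finger_force: 0.0
```

```bash
python3 -c "
from st import *
st((562,-277,130),106.5)
cv2.imwrite('pics/s1.png',cv2.resize(get_image('side')[100:280,300:540,::-1],(800,600),interpolation=cv2.INTER_CUBIC))"
```

```text
t 3.23 tcp [ 558.9 -279.1  218.6] yyaw 106.11 z [-0.002 -0.002 -1.   ] F [-0.4 -0.3 -0.3] T [-0.   -0.01 -0.01] gap 85.4 ff 0.0 q [ 0.11  0.5   0.34  1.78 -0.2   0.9   2.39]
shift/60 [-0.063  0.021  1.476]
turn/.12 [-0.011 -0.025 -0.057]
```

View pics/s1.png

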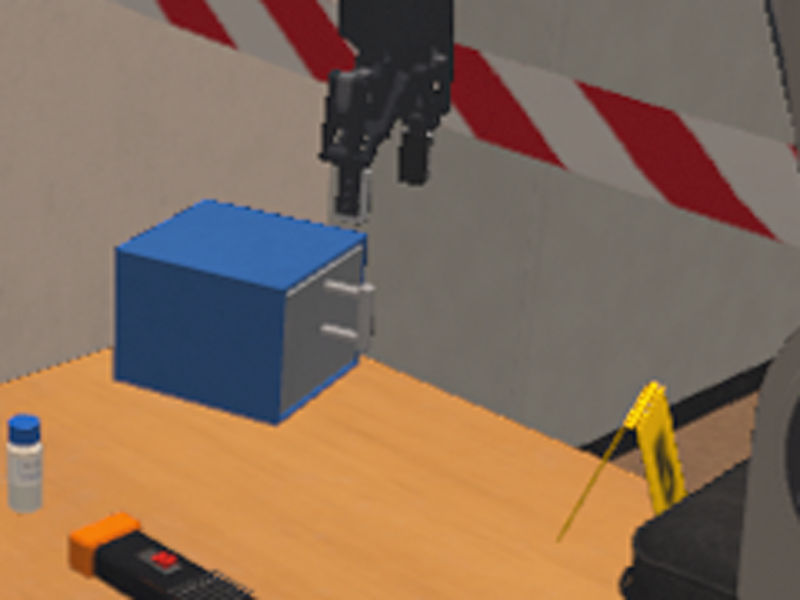

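The open gripper stands over the handle bar (bar at crop (368,315), fingers at (350,200)/(412,165)), clear of the unit. I'll descend and pinch.

{"method": "jog_arm", "body": {
  "motion": [
    [[-0.06, 0.02, 0.5], [0, 0, 0], 0],
    [[0, 0, 0.5], [0, 0, 0], 0],
    [[0, 0, 0.48], [0, 0, 0], 0],
    [[0, 0, 0], [0, 0, 0], 0],
    [[0, 0, 0], [0, 0, 0], 1],
    [[0, 0, 0], [0, 0, 0], 1],
    [[0, 0, 0], [0, 0, 0], 1],
    [[0, 0, 0], [0, 0, 0], 1],
    [[0, 0, 0], [0, 0, 0], 1]
  ]
}}

```text
t: 4.4
tcp_pos: [564.8, -277.6, 132.5]
ee_rot: [-0.444, 3.106, -0.014]
force: [5.3, -14.0, -4.3]
finger_gap: 11.1
finger_force: 58.5
```

```bash
python3 -c "
from st import *
st((562,-277,130),106.5)"
```

```text
t 4.4 tcp [ 564.8 -277.6  132.5] yyaw 106.29 z [ 0.006 -0.008 -1.   ] F [  5.3 -14.   -4.3] T [-2.04 -0.85  0.06] gap 11.1 ff 58.5 q [ 0.14  0.62  0.3   1.82 -0.25  0.74  2.42]
shift/60 [0.042 0.023 0.041]
turn/.12 [-0.077  0.026 -0.031]
```

{"method": "jog_arm", "body": {
  "motion": [
    [[0.1, -0.03, 0], [0, 0, 0], 1],
    [[0.3, -0.01, 0], [0, 0, 0], 1],
    [[0.3, 0, 0], [0, 0, 0], 1],
    [[0.3, 0, 0], [0, 0, 0], 1],
    [[0.3, 0, 0], [0, 0, 0], 1],
    [[0.3, 0, 0], [0, 0, 0], 1],
    [[0.13, 0, 0], [0, 0, 0], 1],
    [[0, 0, 0], [0, 0, 0], 1]
  ]
}}

```text
t: 5.4
tcp_pos: [469.4, -306.4, 132.5]
ee_rot: [-0.449, 3.1, -0.012]
force: [12.8, -9.0, -10.8]
finger_gap: 11.2
finger_force: 59.9
```

```bash
python3 -c "
from st import *
print(np.array([564.8,-277.6])-100*np.array([.959,.284]))
st((564.8-95.9,-277.6-28.4,130),106.5)"
```

```text
[ 468.9 -306. ]
t 5.4 tcp [ 469.4 -306.4  132.5] yyaw 106.49 z [ 0.01  -0.006 -1.   ] F [ 12.8  -9.  -10.8] T [-1.12 -2.32  0.03] gap 11.2 ff 59.9 q [ 0.24  0.53  0.29  1.99 -0.24  0.65  2.54]
shift/60 [0.006 0.009 0.041]
turn/.12 [-0.075  0.068 -0.001]
```

{"method": "jog_arm", "body": {
  "motion": [
    [[0.05, 0, 0], [0, 0, 0], 1],
    [[0, 0, 0], [0, 0, 0], 1]
  ]
}}

```text
t: 5.65
tcp_pos: [469.2, -306.4, 132.5]
ee_rot: [-0.452, 3.096, -0.013]
force: [21.2, -7.7, -17.2]
finger_gap: 10.9
finger_force: 59.2
```

{"method": "jog_arm", "body": {
  "motion": [
    [[0, 0, 0], [0, 0, 0], 0],
    [[0, 0, 0], [0, 0, 0], 0],
    [[0, 0, 0], [0, 0, 0], 0],
    [[0, 0, -0.5], [0, 0, 0], 0],
    [[0, 0, -0.8], [0, 0, 0], 0],
    [[0, -0.6, -0.5], [0, 0, 0], 0],
    [[0, -1, 0], [0, 0, 0], 0],
    [[0, -1, 0], [0, 0, 0], 0],
    [[0, -0.5, 0], [0, 0, 0], 0],
    [[0, 0, 0], [0, 0, 0], 0]
  ]
}}

```text
t: 6.9
tcp_pos: [513.6, -485.7, 238.5]
ee_rot: [0.445, -3.109, 0.002]
force: [-0.0, 0.7, 0.1]
finger_gap: 85.4
finger_force: 0.0
```

```bash
python3 -c "
from st import *
st()
T=get_image('top');S=get_image('side')
cv2.imwrite('pics/T2.png',T[:,:,::-1]);cv2.imwrite('pics/S2.png',S[:,:,::-1])
X=np.array([553,-280,78]);a=proj('top',X);b=proj('side',X);print(a,b)
k=lambda I,c:cv2.resize(I[int(c[1])-50:int(c[1])+50,int(c[0])-33:int(c[0])+33,::-1],(400,600),interpolation=cv2.INTER_CUBIC)
cv2.imwrite('pics/key.png',np.hstack([k(T,a),k(S,b)]))
for n,I in(('top',T),('side',S)):
    h=cv2.cvtColor(I,cv2.COLOR_RGB2HSV);m=cv2.inRange(h,(0,130,60),(8,255,255))|cv2.inRange(h,(172,130,60),(179,255,255))
    c0=proj(n,X)
    for c in cv2.findContours(m,0,1)[0]:
        r=cv2.minAreaRect(c)
        if np.hypot(*(np.array(r[0])-c0))<50 and cv2.contourArea(c)>5: print(n,r,cv2.boundingRect(c))
"
```

```text
t 6.9 tcp [ 513.6 -485.7  238.5] yyaw 106.3 z [-0.001 -0.001 -1.   ] F [-0.   0.7  0.1] T [ 0.   -0.02 -0.03] gap 85.4 ff 0.0 q [ 0.43  0.61  0.36  1.55 -0.24  1.03  2.71]
[433.9 237.4] [413.8 193.8]
top ((434.73394775390625, 235.77981567382812), (13.984264373779297, 4.980697154998779), 73.3007583618164) (431, 229, 8, 15)
side ((413.5, 193.5), (15.0, 13.0), 90.0) (407, 186, 14, 16)
```

View pics/key.png

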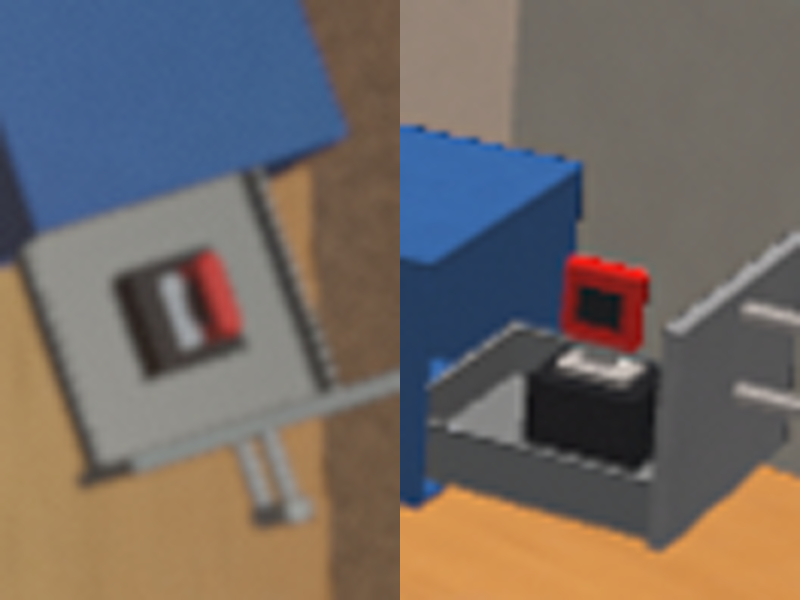

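The top view shows the drawer open, with the black holder at crop (180,310) and the red head at (222,293). In the side view the key stands upright, its head centred at (413.5,193.5).

```bash
python3 -c "
from st import *
print(ray('top',(436.6,235.8),95),ray('side',(413.8,193.8),78),tri((435.3,235.8),(413.8,193.8)))
# drawer front top edge (z 101)
print(ray('top',(434-33+95/6.06,187+470/6),101),ray('top',(400+395/6.06,187+380/6),101))
st((555.5,-281,200),106.6)"
```

```text
[ 554.32636349 -281.49666655   95.        ] [ 553.14839667 -280.03657022   78.        ] [ 557.01080662 -284.27851908   75.57901159]
[ 484.71192906 -229.38504561  101.        ] [ 518.11755247 -345.43316892  101.        ]
t 7.0 tcp [ 514.3 -482.6  238.5] yyaw 106.47 z [-0.001  0.001 -1.   ] F [-0.2 -0.2 -0. ] T [ 0.   -0.01  0.06] gap 85.7 ff 0.0 q [ 0.43  0.61  0.36  1.55 -0.24  1.03  2.71]
shift/60 [-1.612  3.026  0.645]
turn/.12 [ 0.013 -0.005 -0.019]
```

{"method": "jog_arm", "body": {
  "motion": [
    [[-0.4, 0.75, 0], [0, 0, 0], 0],
    [[-0.4, 0.75, 0], [0, 0, 0], 0],
    [[-0.4, 0.75, 0], [0, 0, 0], 0],
    [[-0.4, 0.77, 0], [0, 0, 0], 0],
    [[0, 0, 0.45], [0, 0, 0], 0],
    [[0, 0, 0.45], [0, 0, 0], 0],
    [[0, 0, 0], [0, 0, 0], 0]
  ]
}}

```text
t: 7.88
tcp_pos: [553.9, -279.9, 183.5]
ee_rot: [0.453, -3.105, -0.005]
force: [-0.2, 0.3, 0.1]
finger_gap: 85.2
finger_force: 0.0
```

```bash
python3 -c "
from st import *
st((554.5,-281,132),106.6)"
```

```text
t 7.88 tcp [ 553.9 -279.9  183.5] yyaw 106.59 z [-0.004  0.002 -1.   ] F [-0.2  0.3  0.1] T [-0.05  0.02  0.02] gap 85.2 ff 0.0 q [ 0.13  0.54  0.33  1.81 -0.23  0.83  2.42]
shift/60 [-0.007 -0.023  0.858]
turn/.12 [ 0.029 -0.027 -0.002]
```

{"method": "jog_arm", "body": {
  "motion": [
    [[0, -0.02, 0.4], [0, 0, 0], 0],
    [[0, 0, 0.46], [0, 0, 0], 0],
    [[0, 0, 0], [0, 0, 0], 0],
    [[0, 0, 0], [0, 0, 0], 1],
    [[0, 0, 0], [0, 0, 0], 1],
    [[0, 0, 0], [0, 0, 0], 1],
    [[0, 0, 0], [0, 0, 0], 1],
    [[0, 0, 0], [0, 0, 0], 1]
  ]
}}

```text
t: 8.88
tcp_pos: [555.7, -282.6, 133.8]
ee_rot: [0.451, -3.109, -0.002]
force: [-1.4, 2.1, 5.0]
finger_gap: 9.5
finger_force: 59.3
```

```bash
python3 -c "
from st import *
st((554.5,-281,132),106.6)"
```

```text
t 8.88 tcp [ 555.7 -282.6  133.8] yyaw 106.51 z [-0.     0.001 -1.   ] F [-1.4  2.1  5. ] T [0.62 0.4  0.04] gap 9.5 ff 59.3 q [ 0.15  0.61  0.3   1.83 -0.26  0.74  2.45]
shift/60 [0.012 0.031 0.03 ]
turn/.12 [ 0.011 -0.    -0.013]
```

{"method": "jog_arm", "body": {
  "motion": [
    [[0, 0, -0.2], [0, 0, 0], 1],
    [[0, 0, -0.3], [0, 0, 0], 1],
    [[0, 0, -0.3], [0, 0, 0], 1],
    [[0, 0, -0.5], [0, 0, 0], 1],
    [[0, 0, -0.5], [0, 0, 0], 1],
    [[0, 0, -0.5], [0, 0, 0], 1],
    [[0, 0, 0], [0, 0, 0], 1]
  ]
}}

```text
t: 9.75
tcp_pos: [556.9, -284.5, 275.5]
ee_rot: [-0.449, 3.103, -0.005]
force: [-0.2, 0.5, -0.2]
finger_gap: 9.4
finger_force: 59.7
```

Run:
```python
from st import *
st((610,200,270),98)
T=cv2.imread("pics/T2.png");g=cv2.cvtColor(T,cv2.COLOR_BGR2GRAY);h=cv2.cvtColor(T,cv2.COLOR_BGR2HSV)
def yaw(p,q,z,fr):
    d=ray("top",q,z)-ray("top",p,z);a=np.degrees(np.arctan2(d[1],d[0]));return (a+(90 if fr else 0)+45)%90-45,np.linalg.norm(d)
# lid slot: dark pixels on the far part of the top
m=(g<75).astype(np.uint8);m[:,:195]=0;m[:,245:]=0;m[:164]=0;m[184:]=0
p=np.column_stack(np.nonzero(m)[::-1]).astype(np.float32);vx,vy,x,y=cv2.fitLine(p,2,0,.01,.01).ravel();print("slot",len(p),yaw((x-15*vx,y-15*vy),(x+15*vx,y+15*vy),90,1))
# keyway: darkness-weighted
w=np.clip(120-g[203:215,211:225].astype(float),0,None);yy,xx=np.mgrid[203:215,211:225]
cx,cy=(w*xx).sum()/w.sum(),(w*yy).sum()/w.sum();C=np.cov(np.vstack([xx.ravel(),yy.ravel()]),aweights=w.ravel());e,v=np.linalg.eigh(C);d=v[:,1];print("keyway",cx,cy,e,yaw((cx-4*d[0],cy-4*d[1]),(cx+4*d[0],cy+4*d[1]),90,0),ray("top",(cx,cy),86))
# box edges by gradient: right edge & front edge of top face
E=cv2.Canny(g,40,100)
for l in cv2.HoughLinesP(E[160:240,175:262],1,np.pi/360,18,minLineLength=25,maxLineGap=4)[:,0]:
    a,b=l[:2]+[175,160],l[2:]+[175,160];print(a,b,np.round(yaw(a,b,90,0),1))
for n in ("T2","S2"):
    pass
b=h[190:228,200:238];mk=cv2.inRange(b,(45,60,40),(85,255,255));r=cv2.inRange(b,(0,110,90),(6,255,255))|cv2.inRange(b,(173,110,90),(179,255,255))
for k in(mk,r):
    q=np.column_stack(np.nonzero(k)[::-1]);print(len(q),q.mean(0)+[200,190] if len(q) else 0)
```

```text
t 9.75 tcp [ 556.9 -284.5  275.5] yyaw 106.45 z [ 0.006 -0.003 -1.   ] F [-0.2  0.5 -0.2] T [ 0.   -0.03 -0.03] gap 9.4 ff 59.7 q [ 0.1   0.44  0.37  1.73 -0.18  1.    2.39]
shift/60 [-3.136  7.494  0.076]
turn/.12 [-0.032  0.047  1.23 ]
slot 49 (np.float64(9.748917108273858), np.float64(71.1324576652978))
keyway 218.37 208.55666666666667 [0.37118693 3.79377013] (np.float64(4.231530789713588), np.float64(19.287263798746746)) [628.29526233 234.20951928  86.        ]
[197 165] [239 163] [  2.3 100.1]
[243 166] [252 217] [  9.8 126.3]
[198 236] [254 226] [  9.5 132.7]
[245 166] [256 224] [ 10.5 143.7]
[198 230] [252 220] [  9.9 128.3]
[198 176] [237 169] [ 9.9 93.9]
[198 180] [239 172] [10.8 98.9]
[175 164] [200 164] [-0.6 59.3]
[204 176] [243 169] [ 9.9 94. ]
0 0
0 0
```

{"method": "jog_arm", "body": {
  "motion": [
    [[0, 0, 0], [0, 0, 0.48], 1],
    [[0, 0, 0], [0, 0, 0.47], 1],
    [[-0.3, 0.9, 0], [0, 0, 0], 1],
    [[-0.3, 0.9, 0], [0, 0, 0], 1],
    [[-0.3, 0.9, 0], [0, 0, 0], 1],
    [[-0.3, 0.9, 0], [0, 0, 0], 1],
    [[-0.3, 0.9, 0], [0, 0, 0], 1],
    [[-0.3, 0.9, 0], [0, 0, 0], 1],
    [[-0.3, 0.9, 0], [0, 0, 0], 1],
    [[-0.3, 0.9, 0], [0, 0, 0], 1]
  ]
}}

```text
t: 11.0
tcp_pos: [622.7, 168.6, 271.2]
ee_rot: [0.272, -3.129, 0.001]
force: [0.7, -0.8, -0.5]
finger_gap: 9.3
finger_force: 59.7
```

```bash
python3 -c "
from st import *
st((627,233.5,230),99.9)"
```

```text
t 11.0 tcp [622.7 168.6 271.2] yyaw 99.94 z [-0. -0. -1.] F [ 0.7 -0.8 -0.5] T [-0.04 -0.04  0.  ] gap 9.3 ff 59.7 q [-0.57  0.47  0.28  1.68 -0.15  1.02  1.51]
shift/60 [-0.258  1.053  0.687]
turn/.12 [-0.003 -0.004  0.006]
```

{"method": "jog_arm", "body": {
  "motion": [
    [[-0.13, 0.5, 0], [0, 0, 0], 1],
    [[-0.13, 0.55, 0], [0, 0, 0], 1],
    [[0, 0, 0.4], [0, 0, 0], 1],
    [[0, 0, 0.3], [0, 0, 0], 1],
    [[0, 0, 0], [0, 0, 0], 1]
  ]
}}

```text
t: 11.62
tcp_pos: [626.3, 230.6, 227.5]
ee_rot: [0.271, -3.126, 0.003]
force: [0.5, -1.0, -0.3]
finger_gap: 9.3
finger_force: 59.7
```

```bash
python3 -c "
from st import *
st((627,233.5,230),99.9)
T=get_image('top');S=get_image('side')
cv2.imwrite('pics/T3.png',T[:,:,::-1]);cv2.imwrite('pics/S3.png',S[:,:,::-1])
k=lambda I,c:cv2.resize(I[c[1]-45:c[1]+45,c[0]-30:c[0]+30,::-1],(400,600),interpolation=cv2.INTER_CUBIC)
cv2.imwrite('pics/hov.png',np.hstack([k(T,(218,205)),k(S,(200,220))]))
s=read_state();M=Ro.from_rotvec(s['ee_rot']).as_matrix();p=s['tcp_pos']
for d in(54,86,116):print(d,proj('side',p+M[:,2]*d),proj('top',p+M[:,2]*d))
"
```

```text
t 11.62 tcp [626.3 230.6 227.5] yyaw 99.9 z [-0.004 -0.002 -1.   ] F [ 0.5 -1.  -0.3] T [-0.04  0.03 -0.04] gap 9.3 ff 59.7 q [-0.63  0.55  0.26  1.66 -0.16  0.96  1.43]
shift/60 [-0.019  0.046 -0.042]
turn/.12 [-0.013 -0.032 -0.001]
54 [196.2 201.6] [211.9 200.5]
86 [198.  217.3] [214.9 203.6]
116 [199.7 231.7] [217.5 206.4]
```

View pics/hov.png

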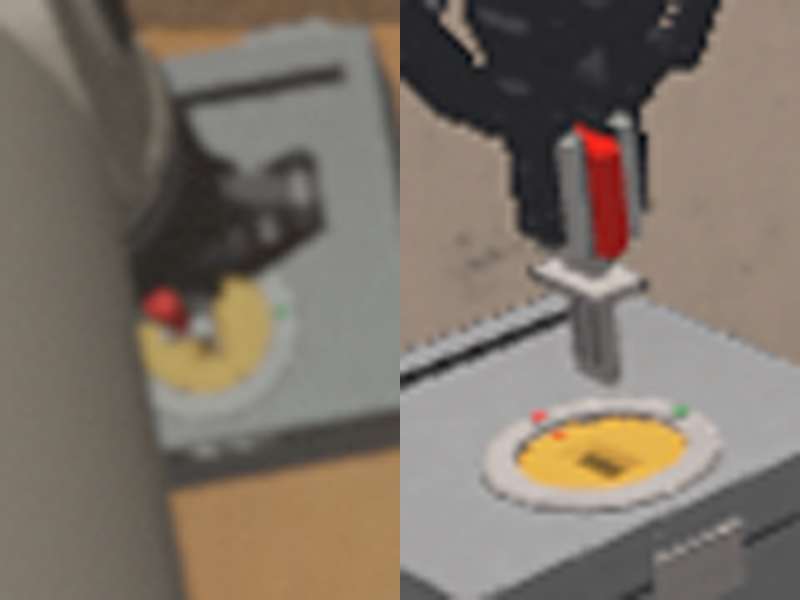

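The side view shows the key upright, blade tip at side px (200.3,232), with the keyway below it at about (200.7,244). The top view is mostly hidden by the arm. Next I'll compare tip and keyway in the same camera.

Run:
```python
from st import *
for n,f,(x0,x1,y0,y1) in(("side","S2",(192,210,237,250)),("top","T2",(211,226,202,216))):
    I=cv2.imread(f"pics/{f}.png");s=cv2.cvtColor(I,cv2.COLOR_BGR2HSV)[y0:y1,x0:x1,2].astype(float)
    w=np.clip(130-s,0,None);yy,xx=np.mgrid[y0:y1,x0:x1];c=((w*xx).sum()/w.sum(),(w*yy).sum()/w.sum())
    print(n,np.round(c,2),ray(n,c,90).round(1),int((w>0).sum()));print(s.astype(int)) if n=="side" else 0
I=cv2.imread("pics/S3.png");print(cv2.cvtColor(I,cv2.COLOR_BGR2GRAY)[214:240,190:210])
print(ray("side",(200.3,231.8),111.5))
```

```text
side [200.19 240.16] [638.1 227.   90. ] 10
[[189 183 179 159 143 124 112 107 130 141 157 138 149 139 116 132 157 158]
 [153 134 129 165 168 148 172 183 224 234 233 221 227 222 198 207 197 159]
 [149 184 213 228 233 233 232 231 230 229 228 228 229 229 230 230 231 227]
 [229 230 231 232 229 229 226 225 226 227 227 227 227 227 227 227 227 228]
 [229 229 228 227 223 223 218 215 220 224 225 226 227 227 227 227 227 227]
 [228 227 221 217 219 216 198 194 202 205 214 222 225 226 227 227 227 227]
 [227 225 221 220 216 175 135 151 177 187 195 198 210 220 225 227 227 228]
 [228 228 228 228 199 153 130 118 115 139 174 187 197 204 219 227 228 225]
 [227 227 228 229 230 223 193 158 133 118 125 166 214 229 231 229 226 213]
 [227 227 227 228 229 230 231 225 194 164 184 225 229 227 226 217 198 189]
 [224 224 225 224 225 226 227 227 228 228 227 226 214 207 197 191 191 191]
 [197 199 203 205 205 205 206 207 209 203 198 191 190 193 193 192 185 176]
 [187 187 186 187 189 189 190 190 190 191 192 192 188 189 178 164 142 129]]
top [218.47 208.53] [627.5 233.2  90. ] 13
[[142 140 182 192 145 108 103 100 101
[... 1514 characters left out ...]
 164 164 165 167 149 126 114 130 159 166 164 164 164
  164 164]
 [165 166 165 164 165 165 165 164 164 166 168 157 160 167 165 163 164 163
  163 164]
 [165 164 164 163 162 164 167 170 175 174 168 167 167 175 173 167 170 173
  172 168]
 [165 165 166 170 167 174 183 191 203 202 195 193 194 192 192 195 196 199
  199 190]
 [165 163 177 192 197 191 188 184 180 180 167 156 160 159 157 168 174 176
  184 190]
 [135 146 177 185 181 156 143 126 109 102 116 123 134 122 129 121 109 123
  154 159]
 [146 166 158 134 122 140 141 129 145 153 180 190 189 178 184 179 165 169
  169 144]
 [156 125 133 147 169 185 189 189 189 188 188 187 186 185 186 186 187 187
  187 187]]
[630.39449492 228.35791296 111.5       ]
```

Run:
```python
from st import *
print(proj("side",np.array([627.3,233.5,90])),ray("side",(200.4,244),90),ray("side",(199.6,231.2),111.5),ray("side",(198.2,217.7),141.5))
st((627,232.5,200),99.9)
```

```text
[199.8 243.2] [623.71964223 234.1197568   90.        ] [633.50744996 228.19183155 111.5       ] [630.15335585 229.40166804 141.5       ]
t 11.72 tcp [627.6 230.9 229.7] yyaw 99.88 z [ 0. -0. -1.] F [ 0.2  0.6 -0. ] T [0.01 0.03 0.01] gap 9.2 ff 59.7 q [-0.63  0.55  0.26  1.65 -0.16  0.96  1.43]
shift/60 [0.006 0.028 0.495]
turn/.12 [-0.003  0.    -0.003]
```

{"method": "jog_arm", "body": {
  "motion": [
    [[0.01, 0.04, 0], [0, 0, 0], 1],
    [[0, 0, 0.2], [0, 0, 0], 1],
    [[0, 0, 0.15], [0, 0, 0], 1],
    [[0, 0, 0.05], [0, 0, 0], 1],
    [[0, 0, 0], [0, 0, 0], 1]
  ]
}}

```text
t: 12.35
tcp_pos: [626.2, 234.0, 205.0]
ee_rot: [0.272, -3.129, 0.0]
force: [-0.9, -0.5, -0.3]
finger_gap: 9.2
finger_force: 59.7
```

{"method": "jog_arm", "body": {
  "motion": [
    [[0, 0, 0.04], [0, 0, 0], 1],
    [[0, 0, 0.04], [0, 0, 0], 1],
    [[0, 0, 0], [0, 0, 0], 1]
  ]
}}

```text
t: 12.72
tcp_pos: [626.4, 234.0, 200.7]
ee_rot: [-0.273, 3.13, -0.0]
force: [-0.2, -0.1, -1.0]
finger_gap: 8.8
finger_force: 59.8
```

```bash
python3 -c "
from st import *
st((626.7,233.3,200),99.9)"
```

```text
t 12.72 tcp [626.4 234.  200.7] yyaw 99.95 z [ 0. -0. -1.] F [-0.2 -0.1 -1. ] T [ 0.02 -0.03 -0.01] gap 8.8 ff 59.8 q [-0.63  0.58  0.25  1.67 -0.17  0.91  1.44]
shift/60 [-0.004 -0.013  0.011]
turn/.12 [-0.001  0.     0.008]
```

{"method": "jog_arm", "body": {
  "motion": [
    [[0, 0, 0.04], [0, 0, 0], 1],
    [[0, 0, 0.03], [0, 0, 0], 1],
    [[0, 0, 0], [0, 0, 0.67], 1],
    [[0, 0, 0.05], [0, 0, 0], 1],
    [[0, 0, 0.05], [0, 0, 0], 1],
    [[0, 0, 0], [0, 0, 0], 1]
  ]
}}

```text
t: 13.48
tcp_pos: [626.3, 233.4, 189.8]
ee_rot: [0.147, -3.138, 0.002]
force: [2.0, -3.4, -1.3]
finger_gap: 9.4
finger_force: 59.5
```

```bash
python3 -c "
from st import *
st((626.4,234,176),99.9)"
```

```text
t 13.47 tcp [626.3 233.4 189.8] yyaw 95.37 z [-0.001 -0.001 -1.   ] F [ 2.  -3.4 -1.3] T [-0.89 -0.33 -0.03] gap 9.4 ff 59.5 q [-0.64  0.59  0.27  1.68 -0.19  0.89  1.37]
shift/60 [-0.004  0.011  0.23 ]
turn/.12 [-0.008 -0.005 -0.66 ]
```

{"method": "jog_arm", "body": {
  "motion": [
    [[0, 0, 0.04], [0, 0, 0], 1],
    [[0, 0, 0], [0, 0, -0.67], 1],
    [[0, 0, 0], [0, 0, -0.67], 1],
    [[0, 0, 0.05], [0, 0, 0], 1],
    [[0, 0, 0.05], [0, 0, 0], 1],
    [[0, 0, 0], [0, 0, 0], 1]
  ]
}}

```text
t: 14.22
tcp_pos: [627.3, 233.5, 182.8]
ee_rot: [-0.395, 3.114, -0.0]
force: [3.1, -5.8, 3.1]
finger_gap: 9.3
finger_force: 60.3
```

```bash
python3 -c "
from st import *
st((626.4,234,176),99.9)"
```

```text
t 14.22 tcp [627.3 233.5 182.8] yyaw 104.46 z [ 0.002  0.    -1.   ] F [ 3.1 -5.8  3.1] T [-1.22 -0.66 -0.1 ] gap 9.3 ff 60.3 q [-0.61  0.6   0.23  1.68 -0.16  0.88  1.51]
shift/60 [0.012 0.011 0.113]
turn/.12 [-0.003  0.018  0.663]
```

{"method": "jog_arm", "body": {
  "motion": [
    [[0, -0.02, 0.04], [0, 0, 0], 1],
    [[0, 0, 0.04], [0, 0, 0], 1],
    [[0, 0, 0.04], [0, 0, 0.33], 1],
    [[0, 0, 0.04], [0, 0, 0.33], 1],
    [[0, 0, 0], [0, 0, 0], 1]
  ]
}}

```text
t: 14.85
tcp_pos: [627.4, 233.6, 175.5]
ee_rot: [-0.273, 3.127, 0.003]
force: [-4.7, -4.8, 19.5]
finger_gap: 9.3
finger_force: 63.1
```

```bash
python3 -c "
from st import *
st((626.4,234,176),99.9)"
```

```text
t 14.85 tcp [627.4 233.6 175.5] yyaw 99.97 z [ 0.002  0.002 -1.   ] F [-4.7 -4.8 19.5] T [-1.17  0.88  0.03] gap 9.3 ff 63.1 q [-0.62  0.61  0.24  1.69 -0.18  0.86  1.45]
shift/60 [ 0.016  0.01  -0.009]
turn/.12 [0.013 0.02  0.01 ]
```

{"method": "jog_arm", "body": {
  "motion": [
    [[0, 0, 0.03], [0, 0, 0], 1],
    [[0, 0, 0], [0, 0, 0], 1]
  ]
}}

```text
t: 15.1
tcp_pos: [627.5, 233.5, 175.3]
ee_rot: [-0.273, 3.127, 0.004]
force: [-9.1, -6.4, 29.8]
finger_gap: 9.2
finger_force: 65.1
```

```bash
python3 -c "
from st import *
st((626.4,234,176),99.9)
S=get_image('side');cv2.imwrite('pics/home.png',cv2.resize(S[185:275,150:250,::-1],(660,594),interpolation=cv2.INTER_CUBIC))"
```

```text
t 15.1 tcp [627.5 233.5 175.3] yyaw 99.98 z [ 0.002  0.003 -1.   ] F [-9.1 -6.4 29.8] T [-1.46  1.99  0.02] gap 9.2 ff 65.1 q [-0.62  0.61  0.24  1.69 -0.18  0.86  1.45]
shift/60 [ 0.017  0.012 -0.011]
turn/.12 [0.018 0.022 0.012]
```

View pics/home.png

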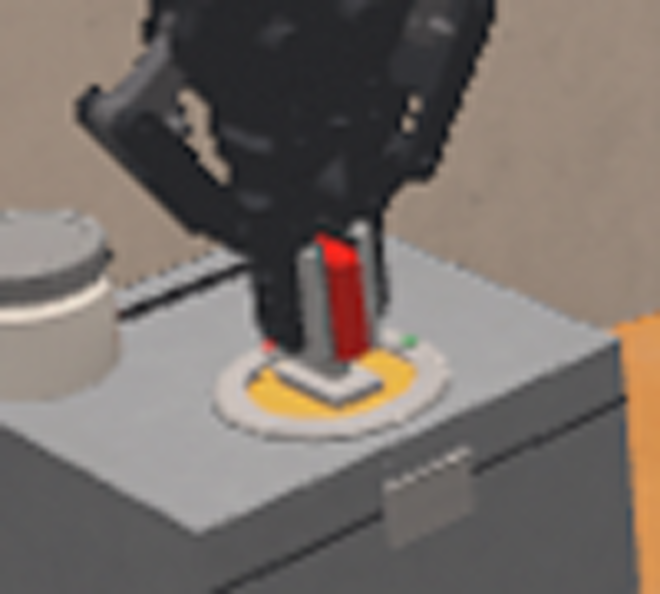

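The key is home: the shoulder plate lies flat on the brass at crop (330,380), and pushing harder only raises the force. Now I'll ease the push slightly and turn clockwise.

{"method": "jog_arm", "body": {
  "motion": [
    [[0.02, 0, -0.02], [0, 0, 0], 1],
    [[0, 0, 0], [0, 0, 0.8], 1],
    [[0, 0, 0], [0, 0, 0.8], 1],
    [[0, 0, 0], [0, 0, 0.8], 1],
    [[0, 0, 0], [0, 0, 0.8], 1],
    [[0, 0, 0], [0, 0, 0.8], 1],
    [[0, 0, 0], [0, 0, 0.8], 1],
    [[0, 0, 0], [0, 0, 0], 1]
  ]
}}

```text
t: 16.15
tcp_pos: [627.2, 233.5, 175.4]
ee_rot: [0.627, 3.074, 0.005]
force: [-2.2, -4.0, 21.0]
finger_gap: 8.9
finger_force: 63.5
```

```bash
python3 -c "
from st import *
st((627.4,233.6,175),4)"
```

```text
t 16.15 tcp [627.2 233.5 175.4] yyaw 66.93 z [ 0.004  0.003 -1.   ] F [-2.2 -4.  21. ] T [-1.08  0.7  -0.  ] gap 8.9 ff 63.5 q [-0.72  0.63  0.39  1.7  -0.3   0.87  0.96]
shift/60 [-0.003  0.003  0.007]
turn/.12 [4.500e-02 4.000e-03 9.153e+00]
```

{"method": "jog_arm", "body": {
  "motion": [
    [[0, 0, 0], [0, 0, 0.9], 1],
    [[0, 0, 0], [0, 0, 0.9], 1],
    [[0, 0, 0], [0, 0, 0.9], 1],
    [[0, 0, 0], [0, 0, 0.9], 1],
    [[0, 0, 0], [0, 0, 0.9], 1],
    [[0, 0, 0], [0, 0, 0.9], 1],
    [[0, 0, 0], [0, 0, 0.9], 1],
    [[0, 0, 0], [0, 0, 0.9], 1],
    [[0, 0, 0], [0, 0, 0.9], 1],
    [[0, 0, 0], [0, 0, 0.9], 1]
  ]
}}

```text
t: 17.4
tcp_pos: [627.2, 233.6, 175.4]
ee_rot: [2.123, 2.315, 0.009]
force: [-2.8, -3.1, 21.1]
finger_gap: 9.5
finger_force: 63.6
```

```bash
python3 -c "
from st import *
st((627.4,233.6,175),2)"
```

```text
t 17.4 tcp [627.2 233.6 175.4] yyaw 4.95 z [ 0.004  0.003 -1.   ] F [-2.8 -3.1 21.1] T [-0.85  0.78  0.25] gap 9.5 ff 63.6 q [-0.9   0.7   0.67  1.71 -0.53  0.92  0.07]
shift/60 [-0.001  0.003  0.007]
turn/.12 [ 0.038 -0.026  0.429]
```

{"method": "jog_arm", "body": {
  "motion": [
    [[0, 0, 0], [0, 0, 0.2], 1],
    [[0, 0, 0], [0, 0, 0], 1],
    [[0, 0, 0], [0, 0, 0], 1],
    [[0, 0, 0], [0, 0, 0], 1]
  ]
}}

```text
t: 17.9
tcp_pos: [627.2, 233.7, 175.5]
ee_rot: [2.146, 2.293, 0.008]
force: [-4.3, -3.0, 21.7]
finger_gap: 9.5
finger_force: 63.7
```

```bash
python3 -c "
from st import *
st((627.4,233.6,175),2)
S=get_image('side');T=get_image('top')
k=lambda I,c:cv2.resize(I[c[1]-45:c[1]+45,c[0]-30:c[0]+30,::-1],(400,600),interpolation=cv2.INTER_CUBIC)
cv2.imwrite('pics/end.png',np.hstack([k(T,(430,220)),k(S,(200,230))]))
"
```

```text
t 17.9 tcp [627.2 233.7 175.5] yyaw 3.79 z [ 0.004  0.003 -1.   ] F [-4.3 -3.  21.7] T [-0.87  0.85  0.21] gap 9.5 ff 63.7 q [-0.9   0.7   0.67  1.71 -0.53  0.92  0.05]
shift/60 [-0.002  0.003  0.008]
turn/.12 [ 0.038 -0.026  0.26 ]
```

View pics/end.png

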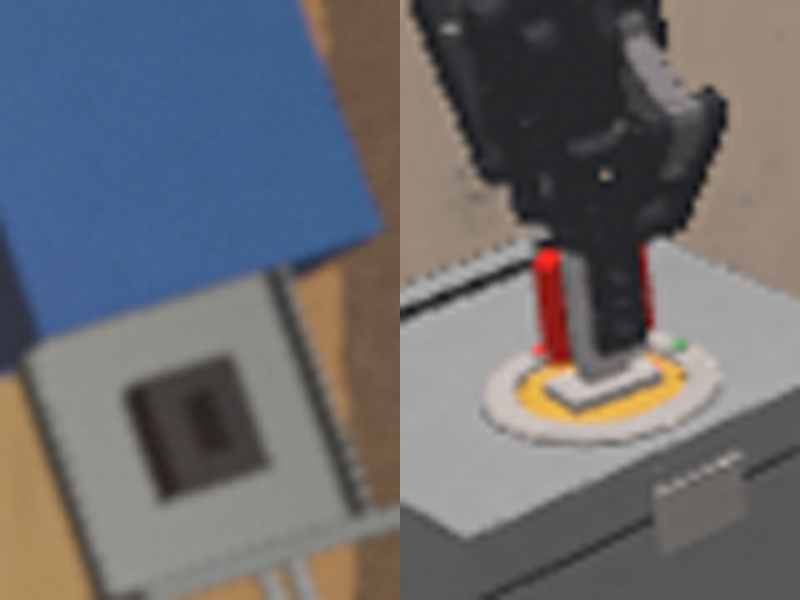

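The plate lies flat and has turned a quarter (crop (605,380)). The hand has turned 96°, the torque is well above the spring's, so it is at the stop. The drawer is still open. Handing in.

```bash
python3 -c "
from rig import *
print(sign_off())"
```

```text
the job is handed in; nothing more can be done
None
```

I handed the job in at about 18 s of the 67 s allowed: the drawer is open at its stop, and the key is fully home in the large box's lock, turned a quarter clockwise to its stop and still gripped. The hand-in returned no verdict, and I did not re-measure the bystanders, though no contact with them showed.

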